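# Glue a mounting pad in the shadow-box frame

## Robot

A 6-joint arm with a two-finger parallel gripper is mounted at the origin on the work surface. World frame = base frame: x ahead of the robot, y to its left, z up, the work surface at z = 0. Lengths are in m, angles in degrees, forces in N, time in s.
With the tool pointing down it reaches from about 0.3 to 0.875 m from the base axis. Payload 6.4 kg.
Tool frame: the origin (TCP) lies at the very end of the fingers, on their centre line; the grasp point (between the pads) lies 19 mm behind it (r.grip_point_offset is the distance from the TCP to the grasp point, in m); z points along the fingers, y is the line along which they close (so a half turn about z gives the same grasp; the last joint's range is limited). The gripper opens to 88 mm and grips with 3 to 60 N. Pads are 18 mm wide; open, the fingers measure 123 mm over their backs; the gripper's body (75 mm by 187 mm) begins 45 mm behind the grasp point.
Start: joints at [61.404, 10.359, 92.074, -0, 77.567, -11.82], TCP at [0.166, 0.551, 0.239] pointing down, gripper open.
Joint ranges: [-171.53, 171.53], [-51.25, 118.39], [17.06, 147.69], [-65.23, 245.23], [0, 150.52], [-178.68, 178.68]. Speed limits (degrees/s): [147.25, 147.25, 172.46, 180, 180, 180].

## Interface

Orientations are given as [roll, pitch, yaw] about the fixed x, y, z axes, in that order (R = Rz(yaw) Ry(pitch) Rx(roll)).
In Python, from bench import r gives the robot as it stands.
- The arm moves only by the tool jog_arm, never from a script. Its argument "rows" is a list of rows, each a list of 3 entries, a list of its own where there are three numbers: the opening, from -1 (shut) to 1 (fully open), so that 0 is half open, then the shift along the tool's x, y, z in cm, then the turn about the tool's z in rad. A call has 1 to 12 rows; each row is the pose to reach, as a shift and turn from the pose commanded when the call began, along the tool's axes at that moment; what a row does not reach only later rows make up. A row lasts 1/10 s, in which the tool goes at most 50 mm and 8.59 degrees, less where a joint would pass 70% of its speed; a pose out of reach is approached as far as the arm can. A call with a gripper value outside its range is refused whole. The fingers move at their own pace and stop on an object; "squeeze" is the grip in N (left out, the last holds). Time passes only in rows, so rows that repeat a pose let the fingers close. It gives the time, the measured TCP pose, the force, the opening and the grip force at its end, in the units of the state.
- r.sense(): the state, without advancing time (a new reading comes with each control period).
- r.get_image(name): name is "side" or "top"; returns the picture (420x560x3 uint8, red, green, blue); there is no depth.
- r.camera_params(name): a dict with "fx", "fy", "cx", "cy" (pixels), "distortion" ([k1, k2, p1, p2, k3] as OpenCV has them; the pictures are not rectified), "R" (3x3) and "t" (3): a world point X has camera coordinates R X + t. Camera axes: x right, y down, z forward; pixel columns grow to the right and rows downward; lengths in m; the calibration is good to about 2 mm. A picture is of the moment at which its call begins. camera_params takes no time and is no camera call.
- r.sign_off(): hands the job in; it is judged then, once.
The state is a dict: "time": time; "q": joint angles; "joint_vel": joint speeds; "joint_torque": joint torques, N m; "ee_pos": TCP position; "tool_rot": TCP orientation; "ft_force": force on the tool from outside, world axes, zero at the start; "torque": the same for the moment, N m; "width": opening from 0.0 (shut) to 1.0 (fully open); "grip_force": force on a finger pad.
Only numpy, scipy, OpenCV 4.12 (cv2) and the standard library are available. Lean on these libraries where they do the work, as an engineer would, in place of code of your own. Each camera call takes 0.05 s, during which the arm holds its last target. There are 200 camera calls.

## Task

Take the stubby glue brush from its pot and dip it into the tin leaning in the wooden cradle, going in along the tin's slope until all of the bristles are below the rim. Then dab the bristles gently on the middle of the round pad in the grey frame, keeping off the square and the strip-shaped pads, and stand the brush back upright, bristles down, in its pot. Be gentle with the brush throughout and leave everything else on the table where it is.

Things in the scene. Friction and masses are not known exactly. Their poses are not given: they have to be found in the camera images.
- brush: Loose stubby round glue brush, 175 mm long, 85 g (60 to 120), standing bristles down in its pot. Origin: centre of the bristles' flat end; z runs to the handle's end. Along z: dark bristle tuft 24 mm diameter from 0 to 40 mm, steel ferrule 23 mm diameter to 65 mm, wooden handle 16 mm diameter from 65 to 175 mm. Round: any yaw will do. Grip about 120 mm from the bristle end.
- brush_tip (a point): Centre of the flat bristle end, moving with the tuft. The tuft is springy: it gives up to 10 mm along the brush, 0.8 N per mm, then meets a hard stop. More than 15 N on tin, cradle, pot, frame or pad is too rough.
- brush_pot: The brush's pot: fixed squat open terracotta pot, outer diameter 62 mm, height 40 mm, wall 6 mm (inner diameter 50 mm), floor 6 mm thick. Origin: centre of its underside; z up.
- cradle: Fixed plywood cradle that carries the leaning tin: base board 130 x 85 x 14 mm, plywood parts up to 80 mm high. Origin on the table under it (the board spans -45 to +85 mm along its x). Its -x side, over which the tin leans, looks roughly to the robot's right (-y), within about 35 degrees.
- tin: Open metal tin fixed in the cradle, leaning 41 degrees (0.72 rad) from vertical so that its mouth looks up and towards the cradle's -x side. Outer diameter 52 mm, inner diameter 44 mm, length 80 mm, inner depth 75 mm. Origin: centre of its bottom, 30 mm along the cradle's +x and 45 mm up; z: its axis, out through the mouth.
- tin_mouth (a point): Centre of the tin's mouth, in the plane of the rim, about 105 mm above the table; z points out of the tin along its axis.
- frame: Fixed grey shadow-box frame lying on the table, an open box 200 (x) x 270 (y) x 36 mm high, walls and floor 12 mm. Origin: centre of its underside.
- pad_round: Round wooden pad fixed on the frame's floor: 44 mm diameter, 24 mm high. Origin: centre of its underside (12 mm above the table); its top is 36 mm above the table, level with the frame's walls. The three pads stand about 80 mm apart in any order.
- pad_square: Square wooden pad, 38 x 38 x 24 mm high, fixed likewise. Not to be touched with the brush.
- pad_strip: Strip-shaped wooden pad, 70 (x) x 20 (y) x 24 mm high, fixed likewise. Not to be touched with the brush.
- sanding_block: Loose cork sanding block 70 x 45 x 28 mm, bystander. Origin: centre of its underside.
- screwdriver: Loose screwdriver, about 200 mm long, lying on the table near the robot, bystander.
- varnish: Loose closed jar, 52 mm diameter, 100 mm high, bystander. Origin: centre of its underside.
- spare_tin: Loose open tin standing upright, 52 mm diameter, 80 mm high, bystander (not the one to dip into). Origin: centre of its underside.
- spool: Loose wooden spool, 44 mm diameter, 40 mm high, bystander. Origin: centre of its underside.
- log_slice: Loose slice of log, 64 mm diameter, 14 mm thick, bystander. Origin: centre of its underside.
- driftwood: Fixed piece of driftwood lying along y, 145 mm long, up to 38 mm high, bystander. Origin: on the table under its middle.
Things that resemble listed ones, but are neither listed nor needed, are in the scene too. Several things have the shape of the cradle; the one meant has the colours described above.

How it is judged:
By the outcome, as a careful person would: the job done as asked, in the order asked, and still so for the second after the job is handed in, with the robot touching nothing.
It also fails if it takes over 59 s, if anything falls off the work surface, if the arm or the gripper's body presses on something with over 40 N, if the wrist force passes 120 N, or if a joint passes its speed limit or range.

## Working session

There is one attempt and no reset: what is moved stays moved. The work goes in short steps, Python scripts to look and compute and a tool call to move; the robot and the scene stay as the last step left them, time stands still between calls to the robot, and variables do not carry over. Pictures are saved under pics/ and viewed, at most 10 in all, crops included, and the job is handed in when it is done.

Besides the shell and the picture viewer there is one more tool, called as name(argument=value, ...) on one line, values as JSON. jog_arm: Moves the arm, as the interface text tells. Its arguments: {"type":"object","properties":{"rows":{"type":"array","items":{"type":"array"}},"squeeze":{"type":"number"}},"required":["rows"]}

```bash
mkdir -p pics; ls; python3 - <<'E'
from bench import r
import cv2,numpy as np
for n in("side","top"):
    im=r.get_image(n); cv2.imwrite(f"pics/{n}0.png",cv2.resize(im[:,:,::-1],(800,600),interpolation=cv2.INTER_CUBIC)); np.save(f"pics/{n}0.npy",im)
    p=r.camera_params(n); print(n,{k:np.round(v,3).tolist() for k,v in p.items()}, (-np.array(p["R"]).T@np.array(p["t"])).round(3))
print(r.sense(), r.grip_point_offset)
E
```

```text
pics
side {'fx': 390.302, 'fy': 390.302, 'cx': 277.228, 'cy': 212.415, 'distortion': [-0.047, 0.0, 0.0, 0.0, 0.0], 'R': [[-0.814, -0.581, 0.013], [-0.456, 0.625, -0.633], [0.36, -0.521, -0.774]], 't': [0.399, 0.347, 0.763]} [0.209 0.413 0.805]
top {'fx': 414.385, 'fy': 414.385, 'cx': 273.073, 'cy': 216.453, 'distortion': [-0.044, 0.0, 0.0, 0.0, 0.0], 'R': [[-0.027, -0.999, -0.019], [-0.998, 0.028, -0.056], [0.057, 0.018, -0.998]], 't': [-0.049, 0.567, 0.982]} [ 0.509 -0.082  1.011]
{'time': 0.1, 'q': array([ 6.14048726e+01,  1.03955285e+01,  9.21226633e+01,  1.58278770e-03,
        7.75685761e+01, -1.18193923e+01]), 'joint_vel': array([ 0.01520906, -0.0903725 , -0.17304219,  0.05369333,  0.03971716,
       -0.05001221]), 'joint_torque': array([ 1.81717996e-04, -4.34818733e+01, -3.42699766e+01,  7.04758591e-02,
        3.40137910e-02, -6.65158382e-05]), 'ee_pos': array([0.16570462, 0.55012856, 0.23794846]), 'tool_rot': array([-1.79915388e+02, -1.92848295e-02,  1.63223909e+02]), 'ft_force': array([ 0.22706809, -0.04255709, -0.03090192]), 'torque': array([-0.02088864,  0.00291977,  0.01028836]), 'grip_force': 0.0, 'width': 0.9992301679292033} 0.0187
```

View pics/top0.png

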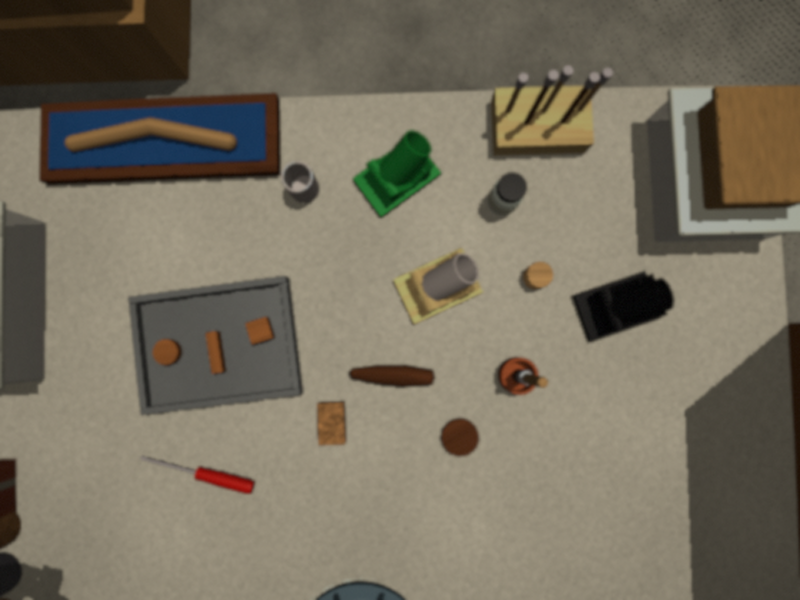

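View pics/side0.png

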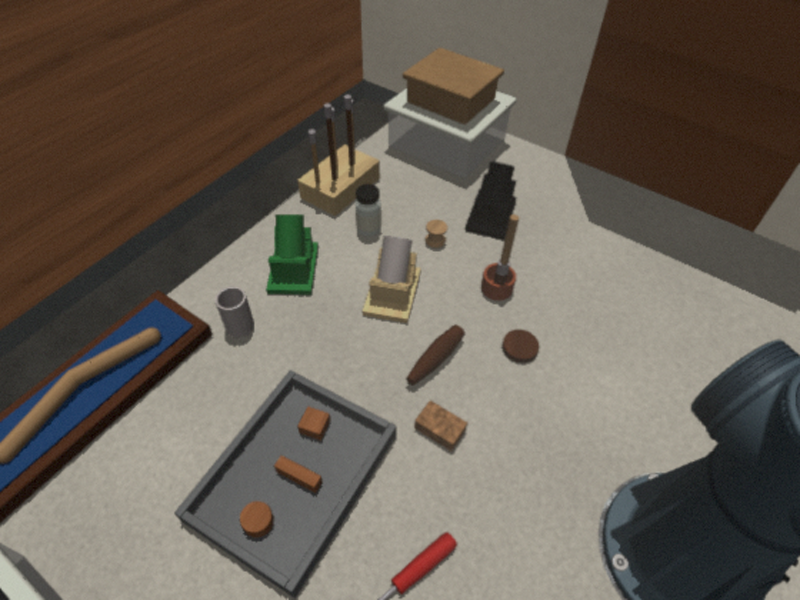

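The top view shows the brush pot at (519,376), with the handle end at about (541,381). The plywood cradle is at (440,285), its tin mouth at (463,270), and the round pad is at (166,352). In the side view the pot is at (498,282), the handle end at (514,216), the tin at (395,255) and the round pad at (257,519). Next I'll enlarge these.

```bash
cat > h.py <<'E'
import numpy as np,cv2
from bench import r
def und(n,uv):
    p=r.camera_params(n);K=np.array([[p["fx"],0,p["cx"]],[0,p["fy"],p["cy"]],[0,0,1.]])
    x=cv2.undistortPoints(np.array([[uv]],float),K,np.array(p["distortion"],float))[0,0]
    R=np.array(p["R"]);t=np.array(p["t"]);d=R.T@np.array([x[0],x[1],1]);return -R.T@t,d/np.linalg.norm(d)
def atz(n,uv,z):
    c,d=und(n,uv);return c+d*(z-c[2])/d[2]
def tri(a,b):
    c1,d1=und("top",a);c2,d2=und("side",b)
    s=np.linalg.lstsq(np.c_[d1,-d2],c2-c1,rcond=None)[0];p,q=c1+s[0]*d1,c2+s[1]*d2
    return (p+q)/2,np.linalg.norm(p-q)
def proj(n,X):
    p=r.camera_params(n);K=np.array([[p["fx"],0,p["cx"]],[0,p["fy"],p["cy"]],[0,0,1.]])
    return cv2.projectPoints(np.atleast_2d(X).astype(float),cv2.Rodrigues(np.array(p["R"]))[0],np.array(p["t"],float),K,np.array(p["distortion"],float))[0][:,0]
E
cat > crop.py <<'E'
import numpy as np,cv2
# crops of 80x60 px at 5x: label gives origin
def crops(specs,out):
    t=[]
    for im,(x,y) in specs:
        c=cv2.resize(im[y:y+60,x:x+80,::-1],(400,300),interpolation=cv2.INTER_CUBIC)
        c=cv2.convertScaleAbs(c,alpha=1.5)
        for k in range(0,80,10): cv2.line(c,(k*5,0),(k*5,6 if k%20 else 14),(0,255,255),1)
        for k in range(0,60,10): cv2.line(c,(0,k*5),(6 if k%20 else 14,k*5),(0,255,255),1)
        t.append(c)
    cv2.imwrite(out,np.vstack([np.hstack(t[:2]),np.hstack(t[2:])]))
E
python3 - <<'E'
from crop import *
T=np.load("pics/top0.npy");S=np.load("pics/side0.npy")
crops([(T,(270,170)),(S,(240,160)),(T,(330,235)),(S,(310,150))],"pics/c1.png")
E
```

```text
(no output)
```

View pics/c1.png

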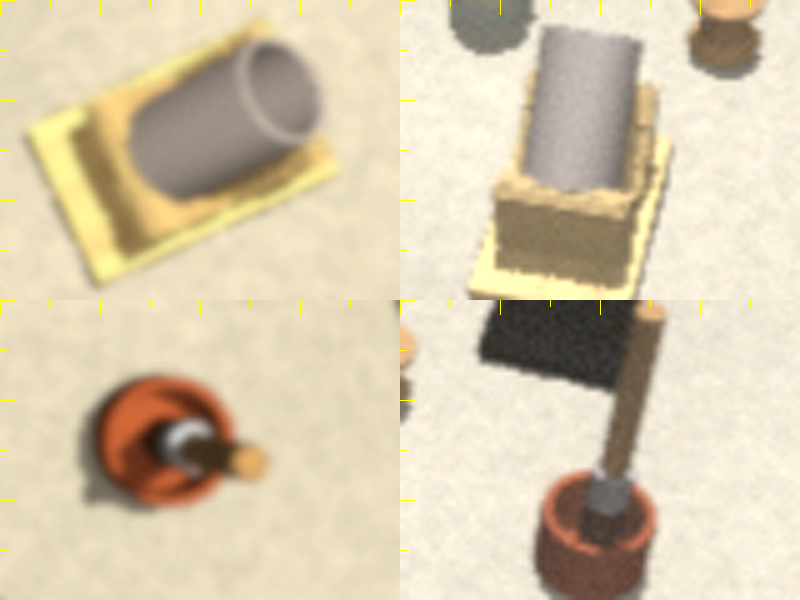

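The crop shows the tin mouth centre in the top view at about (325.8,187.4), and the board corners are clear. The pot rim centre is at (362.6,262.8). The handle end is at top (379.6,267.2) and side (359.8,152.4), and the handle is slightly off the pot centre.

```bash
python3 - <<'E'
from h import *
np.set_printoptions(precision=4,suppress=True)
T=np.load("pics/top0.npy");S=np.load("pics/side0.npy")
c=lambda X,Y,o:(o[0]+X/5-.4,o[1]+Y/5-.4)
print("mouth z.105",atz("top",c(281,89,(270,170)),.105))
P=[atz("top",c(x,y,(270,170)),.014) for x,y in[(25,132),(100,286),(342,168),(268,18)]]
P=np.array(P);print(P);ax=(P[2]+P[3]-P[0]-P[1])/2;L=np.linalg.norm(ax);print("L",L,"W",np.linalg.norm(P[0]-P[1]),"-x dir",ax/L, "yaw of x",np.degrees(np.arctan2(-ax[1],-ax[0])),"centre",P.mean(0))
x=-ax/L;o=P.mean(0)-x*.02;print("origin",o,"mouth from cradle",o+x*(.03-.08*np.sin(.72))+np.array([0,0,.045+.08*np.cos(.72)-.014]))
print("pot rim top",atz("top",c(165,141,(330,235)),.04),"side",atz("side",c(196,209,(310,150)),.04))
print("handle end",tri(c(250,163,(330,235)),c(251,14,(310,150))))
print("handle end @.18",atz("top",c(250,163,(330,235)),.18),atz("side",c(251,14,(310,150)),.18))
print("handle low",atz("side",c(212,177,(310,150)),.071))
for n,im,(x0,x1,y0,y1) in(("top",T,(105,127,235,258)),("side",S,(164,195,346,380))):
    sub=im[y0:y1,x0:x1].astype(float);m=((sub[...,0]-sub[...,2])>40);ys,xs=np.nonzero(m);print(n,m.sum(),xs.mean()+x0,ys.mean()+y0,xs.min()+x0,xs.max()+x0,ys.min()+y0,ys.max()+y0)
    print(atz(n,(xs.mean()+x0,ys.mean()+y0),.036))
E
```

```text
mouth z.105 [ 0.6214 -0.1835  0.105 ]
[[ 0.6154 -0.0695  0.014 ]
 [ 0.54   -0.1035  0.014 ]
 [ 0.5936 -0.2217  0.014 ]
 [ 0.6675 -0.1886  0.014 ]]
L 0.12991146429533176 W 0.08274225924202831 -x dir [ 0.4071 -0.9134  0.    ] yaw of x 114.01985290713141 centre [ 0.6041 -0.1458  0.014 ]
origin [ 0.6122 -0.1641  0.014 ] mouth from cradle [ 0.6215 -0.1849  0.1051]
pot rim top [ 0.4507 -0.2705  0.04  ] side [ 0.4523 -0.2737  0.04  ]
handle end (array([ 0.4489, -0.2778,  0.1771]), np.float64(0.000701000643914127))
handle end @.18 [ 0.4494 -0.2769  0.18  ] [ 0.4475 -0.2748  0.18  ]
handle low [ 0.4466 -0.2706  0.071 ]
top 272 115.6470588235294 245.86764705882354 107 125 237 255
[0.505  0.3117 0.036 ]
side 387 178.53229974160206 361.6175710594315 168 189 351 373
[0.5034 0.3137 0.036 ]
```

Both views agree. The tool can only yaw, so the brush has to be pivoted in a light grip. I'll do that against the pot rim for the dip, then stand it up again at the tin's rim. First, travel to the brush.

jog_arm(rows=[[1,[-30.6,-42.6,0],0.857],[1,[-30.6,-42.6,0],0.857],[1,[-30.6,-42.6,0],0.857],[1,[-30.6,-42.6,0],0.857],[1,[-30.6,-42.6,0],0.857],[1,[-30.6,-42.6,0],0.857],[1,[-30.6,-42.6,0],0.857],[1,[-30.6,-42.6,0],0.857],[1,[-30.6,-42.6,0],0.857],[1,[-30.6,-42.6,0],0.857],[1,[-30.6,-42.6,0],0.857],[1,[-30.6,-42.6,0],0.857]], squeeze=5)

```text
time: 1.3
ee_pos: [0.3366, 0.0519, 0.2387]
tool_rot: [-180.0, 0.0, 113.8]
ft_force: [0.6, 0.5, -1.1]
width: 1.001
grip_force: 0.0
```

```bash
cat > go.py <<'E'
# shift in cm (tool axes) from current measured pose to world target x y z, yaw deg
import sys,numpy as np
from scipy.spatial.transform import Rotation as Ro
from bench import r
s=r.sense();R=Ro.from_euler("xyz",s["tool_rot"],degrees=True).as_matrix()
print(s["time"],s["ee_pos"].round(4),s["tool_rot"].round(2),"F",s["ft_force"].round(2),"w",round(s["width"],3),s["grip_force"])
a=list(map(float,sys.argv[1:]))
for i in range(0,len(a),3): print((R.T@(np.array(a[i:i+3])-s["ee_pos"])*100).round(2))
E
python3 go.py 0.449 -0.276 0.239 .449 -.276 .124
```

```text
1.3 [0.3366 0.0519 0.2387] [-1.7999e+02  3.0000e-02  1.1379e+02] F [ 0.57  0.53 -1.07] w 1.001 0.0
[-3.454e+01 -2.940e+00 -1.000e-02]
[-34.53  -2.94  11.49]
```

jog_arm(rows=[[1,[-34.5,-2.9,0],0],[1,[-34.5,-2.9,0],0],[1,[-34.5,-2.9,0],0],[1,[-34.5,-2.9,0],0],[1,[-34.5,-2.9,0],0],[1,[-34.5,-2.9,0],0],[1,[-34.5,-2.9,0],0],[1,[-34.5,-2.9,0],0],[1,[-34.5,-2.9,0],0],[1,[-34.5,-2.9,0],0],[1,[-34.5,-2.9,0],0]])

```text
time: 2.4
ee_pos: [0.4506, -0.2705, 0.2389]
tool_rot: [180.0, -0.0, 114.2]
ft_force: [0.4, 0.2, -0.6]
width: 0.999
grip_force: 0.0
```

```bash
python3 go.py  .449 -.276 .124; python3 - <<'E'
from bench import r
from crop import *
T=r.get_image("top");S=r.get_image("side")
crops([(T,(310,225)),(S,(320,140)),(T,(360,225)),(S,(310,90))],"pics/c2.png")
E
```

```text
2.4 [ 0.4506 -0.2705  0.2389] [ 1.7999e+02 -1.0000e-02  1.1423e+02] F [ 0.42  0.15 -0.64] w 0.999 0.0
[-0.44 -0.37 11.49]
```

View pics/c2.png

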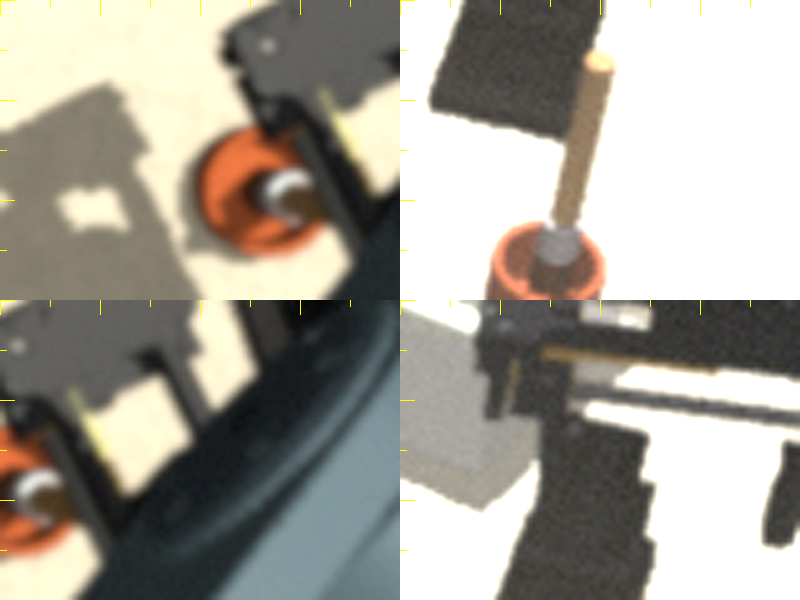

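The crop shows the brush standing clear of the hand, which is still above it. I'll correct the offset and descend.

jog_arm(rows=[[1,[-0.4,-0.4,0],0],[1,[-0.4,-0.4,2],0],[1,[-0.4,-0.4,4],0],[1,[-0.4,-0.4,6],0],[1,[-0.4,-0.4,8],0],[1,[-0.4,-0.4,10],0],[1,[-0.4,-0.4,11],0],[1,[-0.4,-0.4,11.5],0],[1,[-0.4,-0.4,11.5],0],[1,[-0.4,-0.4,11.5],0]])

```text
time: 3.5
ee_pos: [0.4489, -0.2781, 0.1246]
tool_rot: [180.0, 0.1, 114.1]
ft_force: [1.3, 0.3, -0.9]
width: 1.0
grip_force: 0.0
```

```bash
python3 go.py  .449 -.276 .124; python3 - <<'E'
from bench import r
from crop import *
T=r.get_image("top");S=r.get_image("side")
crops([(T,(330,225)),(S,(320,130)),(T,(370,225)),(S,(310,110))],"pics/c3.png")
E
```

```text
3.5 [ 0.4489 -0.2781  0.1246] [1.7997e+02 8.0000e-02 1.1413e+02] F [ 1.32  0.28 -0.94] w 1.0 0.0
[0.19 0.09 0.06]
```

View pics/c3.png

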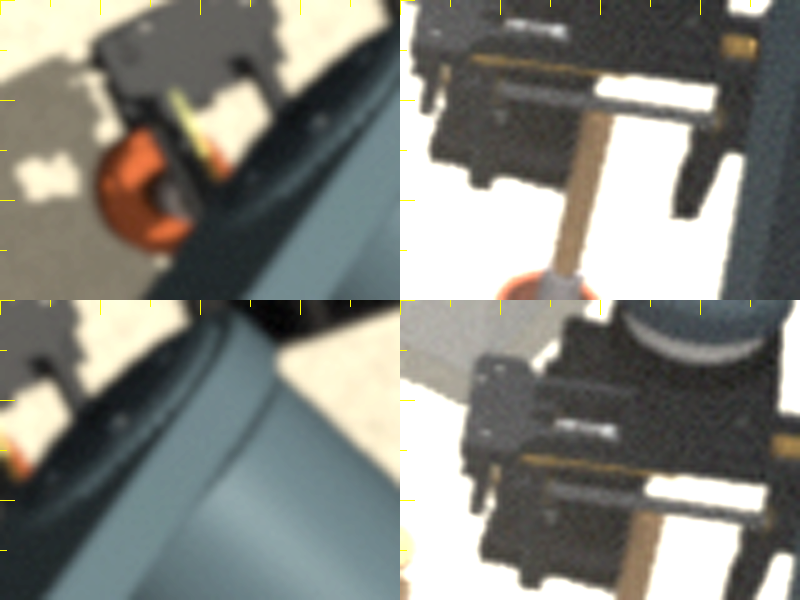

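The side view shows the handle between the fingers and no contact. I'll close lightly.

jog_arm(rows=[[-1,[0.1,0,0],0],[-1,[0.1,0,0],0],[-1,[0.1,0,0],0],[-1,[0.1,0,0],0],[-1,[0.1,0,0],0],[-1,[0.1,0,0],0],[-1,[0.1,0,0],0],[-1,[0.1,0,0],0],[-1,[0.1,0,0],0],[-1,[0.1,0,0],0]], squeeze=5)

```text
time: 4.6
ee_pos: [0.4481, -0.2767, 0.1237]
tool_rot: [180.0, 0.0, 114.1]
ft_force: [0.3, -0.1, 0.3]
width: 0.175
grip_force: 5.0
```

```bash
python3 go.py  .4515 -.271 .124; python3 -c "
from bench import r;import numpy as np;np.save('pics/s4.npy',r.get_image('side'))"
```

```text
4.6 [ 0.4481 -0.2767  0.1237] [180.     0.   114.12] F [ 0.29 -0.05  0.27] w 0.175 4.999556025140919
[ 0.38  0.54 -0.03]
```

Gripped: the opening is 15.4 mm. Now I'll lift a little and pivot the brush over the pot's rim.

jog_arm(rows=[[-1,[0,0.2,-0.3],0],[-1,[-0.3,0.5,-0.46],0],[-1,[-0.7,0.5,-0.46],0],[-1,[-1.0,0.5,-0.46],0],[-1,[-1.4,0.5,-0.47],0],[-1,[-1.9,0.5,-0.49],0],[-1,[-2.35,0.5,-0.5],0],[-1,[-2.8,0.5,-0.51],0],[-1,[-3.3,0.5,-0.47],0],[-1,[-3.75,0.5,-0.4],0],[-1,[-4.2,0.5,-0.32],0],[-1,[-4.65,0.5,-0.22],0]])

```text
time: 5.85
ee_pos: [0.4718, -0.3176, 0.1259]
tool_rot: [-180.0, 0.0, 114.1]
ft_force: [-0.1, 0.7, -0.7]
width: 0.178
grip_force: 5.0
```

```bash
python3 go.py  .4515 -.271 .124
```

```text
5.85 [ 0.4718 -0.3176  0.1259] [-1.7999e+02  2.0000e-02  1.1412e+02] F [-0.11  0.74 -0.72] w 0.178 5.000987945822999
[5.08 0.06 0.19]
```

jog_arm(rows=[[-1,[-0.45,0,0.12],0],[-1,[-0.9,0,0.25],0],[-1,[-1.35,0,0.41],0],[-1,[-1.78,0,0.59],0],[-1,[-2.2,0,0.79],0],[-1,[-2.63,0,1.01],0],[-1,[-3.0,0,1.22],0],[-1,[-3.4,0,1.47],0],[-1,[-3.7,0,1.68],0],[-1,[-3.7,0,1.68],0],[-1,[-3.7,0,1.68],0]])

```text
time: 6.95
ee_pos: [0.4867, -0.3509, 0.109]
tool_rot: [-180.0, -0.0, 114.1]
ft_force: [-0.2, 0.7, -0.4]
width: 0.182
grip_force: 5.0
```

```bash
python3 go.py  .4515 -.271 .124; python3 - <<'E'
from bench import r
from crop import *
T=r.get_image("top");S=r.get_image("side");np.save("pics/s5.npy",S)
crops([(T,(330,225)),(S,(320,130)),(T,(370,225)),(S,(320,160))],"pics/c4.png")
E
```

```text
6.95 [ 0.4867 -0.3509  0.109 ] [-1.7999e+02 -1.0000e-02  1.1412e+02] F [-0.2   0.75 -0.44] w 0.182 4.998902420047671
[ 8.73  0.05 -1.5 ]
```

View pics/c4.png

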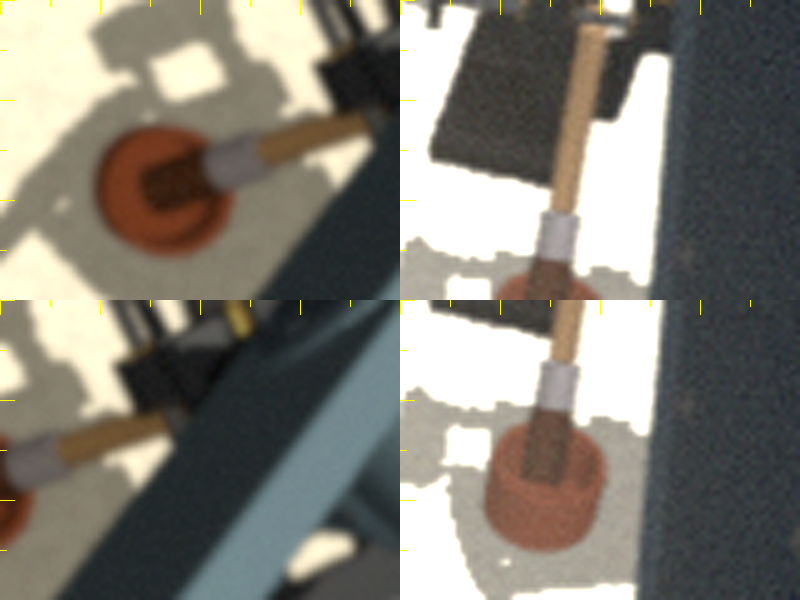

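The brush is now tilted, with the ferrule/handle junction at top-crop (262,148) and side-crop (158,212). I'll measure its axis.

```bash
python3 - <<'E'
from h import *
np.set_printoptions(precision=4,suppress=True)
c=lambda X,Y,o:(o[0]+X/5-.4,o[1]+Y/5-.4)
A,e=tri(c(208,165,(330,225)),c(149,262,(320,130)));B,e2=tri(c(262,148,(330,225)),c(159,212,(320,130)))
G=np.array([.4867,-.3509,.1277]);print(A,B,e,e2,np.linalg.norm(A-B),np.linalg.norm(G-B))
for n,d in(("G-A",G-A),("G-B",G-B)):
    d/=np.linalg.norm(d);print(n,d,"tilt",np.degrees(np.arccos(d[2])),"az",np.degrees(np.arctan2(d[1],d[0])))
th=np.radians(41.5);az=np.radians(-66);u=np.array([np.sin(th)*np.cos(az),np.sin(th)*np.sin(az),np.cos(th)])
a=np.array([np.sin(.72)*np.cos(az),np.sin(.72)*np.sin(az),np.cos(.72)])
for off in(None,A,B): 
    if off is not None: print("grip dist from tip", np.linalg.norm(G-off)+(.04 if off is A else .065))
L=.137;M=np.array([.6215,-.184,.105]);x=np.array([-np.cos(az),-np.sin(az),0]);x=np.array([np.cos(np.radians(114.1)),np.sin(np.radians(114.1)),0]);y=np.array([x[1],-x[0],0])
for dep in(-.06,-.02,.0,.047):
    tcp=M-a*dep+u*L-np.array([0,0,.0187]); d=tcp-np.array([.4867,-.3509,.109]);print(dep,tcp,"tool cm",d@x*100,d@y*100,-d[2]*100)
E
```

```text
[ 0.4623 -0.2875  0.0584] [ 0.4702 -0.3085  0.074 ] 0.0017340966679135564 0.0011687955649755703 0.02745559145295138 0.0703182446555397
G-A [ 0.2513 -0.6533  0.7141] tilt 44.42694298653837 az -68.95735840835222
G-B [ 0.2341 -0.6023  0.7632] tilt 40.256809892809734 az -68.764731654347
grip dist from tip 0.13710664951571422
grip dist from tip 0.1353182446555397
-0.06 [ 0.6745 -0.3031  0.234 ] tool cm -3.3032750280851 19.097291129180846 -12.5015277496547
-0.02 [ 0.6638 -0.279   0.2039] tool cm -0.6657403573993372 19.10189450026897 -9.494304833091121
0.0 [ 0.6584 -0.2669  0.1889] tool cm 0.6530269779435451 19.104196185813034 -7.9906933748093305
0.047 [ 0.6458 -0.2386  0.1536] tool cm 3.752130215999319 19.109605146841574 -4.457206447847124
```

The tilt is about 42° at azimuth −67°, and the grip is 137 mm from the tip, which is as planned. I'll firm the grip, lift, and go to the approach pose 60 mm out on the tin's axis.

jog_arm(rows=[[-1,[0,0,0],0],[-1,[0,0,-0.5],0],[-1,[-0.5,0,-2.5],0],[-1,[-1.3,0,-5],0],[-1,[-2.1,0,-8],0],[-1,[-3,2,-11],0],[-1,[-3.3,5,-12.5],0],[-1,[-3.3,8.5,-12.5],0],[-1,[-3.3,12.5,-12.5],0],[-1,[-3.3,16,-12.5],0],[-1,[-3.3,18.3,-12.5],0],[-1,[-3.3,19.1,-12.5],0]], squeeze=20)

```text
time: 8.25
ee_pos: [0.6763, -0.3013, 0.234]
tool_rot: [180.0, -0.0, 114.3]
ft_force: [-0.6, 0.1, -0.3]
width: 0.175
grip_force: 20.0
```

jog_arm(rows=[[-1,[0,0,0],0],[-1,[0,0,0],0],[-1,[0,0,0],0]])

```text
time: 8.55
ee_pos: [0.6735, -0.304, 0.2343]
tool_rot: [-180.0, 0.0, 114.0]
ft_force: [0.3, 0.3, -0.2]
width: 0.174
grip_force: 20.0
```

```bash
python3 go.py .6745 -.3031 .234; python3 - <<'E'
from bench import r
from crop import *
T=r.get_image("top");S=r.get_image("side");np.save("pics/s6.npy",S)
crops([(T,(300,165)),(S,(240,110)),(T,(340,185)),(S,(280,110))],"pics/c5.png")
E
```

```text
8.55 [ 0.6735 -0.304   0.2343] [-179.97    0.    114.04] F [ 0.3   0.29 -0.19] w 0.174 19.998515378683805
[0.04 0.13 0.03]
```

View pics/c5.png

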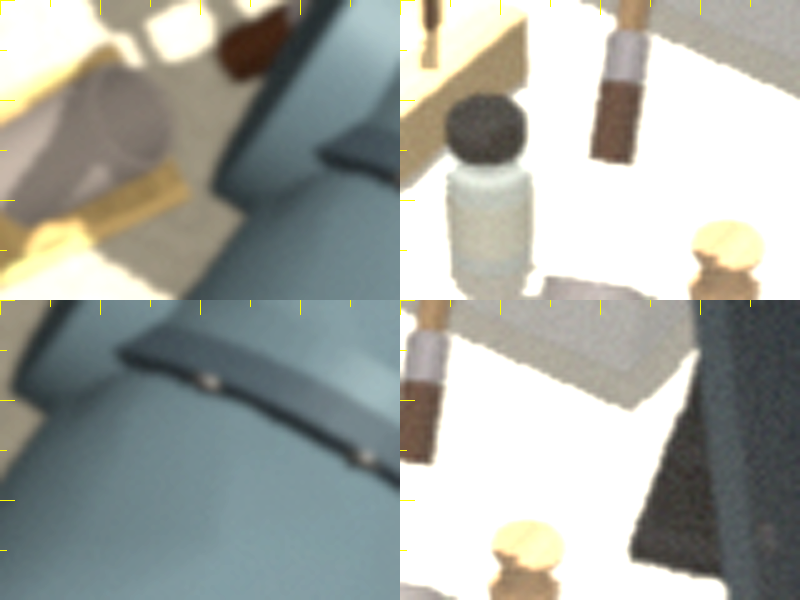

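The tuft's end is visible at top-crop (232,62) and side-crop (212,160). I'll check it against the expected tip.

```bash
python3 - <<'E'
from h import *
np.set_printoptions(precision=4,suppress=True)
c=lambda X,Y,o:(o[0]+X/5-.4,o[1]+Y/5-.4)
az=np.radians(-66);a=np.array([np.sin(.72)*np.cos(az),np.sin(.72)*np.sin(az),np.cos(.72)])
E=np.array([.6215,-.184,.105])+.06*a;print("expected",E,proj("top",E),proj("side",E))
t,s=c(230,60,(300,165)),c(213,159,(240,110));print("meas px",t,s);p,e=tri(t,s);print(p,e)
print("junction",tri(c(280,20,(300,165)),c(225,82,(240,110))), E+.04*a, proj("side",E+.04*a))
print("grip",.6735,-.304,.253)
E
```

```text
expected [ 0.6376 -0.2201  0.1501] [[345.3886 176.5049]] [[281.1811 142.8994]]
meas px (345.6, 176.6) (282.20000000000005, 141.4)
[ 0.6357 -0.2201  0.1561] 0.0018549745853024453
junction (array([ 0.6438, -0.2363,  0.191 ]), np.float64(0.00693032721505583)) [ 0.6483 -0.2442  0.1802] [[283.4441 127.0314]]
grip 0.6735 -0.304 0.253
```

It matches within about 1.5 px. I'll go in along the slope, slowly.

jog_arm(rows=[[-1,[0.66,0.1,0.75],0],[-1,[1.32,0.1,1.5],0],[-1,[1.98,0.1,2.25],0],[-1,[2.64,0.1,3.0],0],[-1,[3.3,0.1,3.76],0],[-1,[3.63,0.1,4.13],0],[-1,[3.96,0.1,4.51],0],[-1,[4.29,0.1,4.89],0],[-1,[4.62,0.1,5.26],0],[-1,[4.95,0.1,5.64],0],[-1,[4.95,0.1,5.64],0]])

```text
time: 9.75
ee_pos: [0.6548, -0.2568, 0.177]
tool_rot: [-180.0, -0.1, 114.1]
ft_force: [0.3, -0.5, -0.2]
width: 0.178
grip_force: 20.0
```

jog_arm(rows=[[-1,[0.33,0,0.38],0],[-1,[0.66,0,0.75],0],[-1,[0.99,0,1.13],0],[-1,[1.32,0,1.5],0],[-1,[1.65,0,1.88],0],[-1,[1.98,0,2.26],0],[-1,[2.2,0,2.5],0],[-1,[2.2,0,2.5],0],[-1,[2.2,0,2.5],0]])

```text
time: 10.65
ee_pos: [0.6464, -0.2373, 0.1528]
tool_rot: [180.0, 0.0, 114.1]
ft_force: [-0.2, 0.1, -0.5]
width: 0.176
grip_force: 20.0
```

```bash
python3 go.py .6458 -.2386 .1536;  python3 - <<'E'
from bench import r
from crop import *
T=r.get_image("top");S=r.get_image("side");np.save("pics/s7.npy",S)
crops([(T,(280,155)),(S,(240,130)),(T,(310,165)),(S,(240,160))],"pics/c6.png")
E
```

```text
10.65 [ 0.6464 -0.2373  0.1528] [1.7999e+02 1.0000e-02 1.1413e+02] F [-0.18  0.09 -0.46] w 0.176 19.998199688270688
[-0.09 -0.1  -0.08]
```

View pics/c6.png

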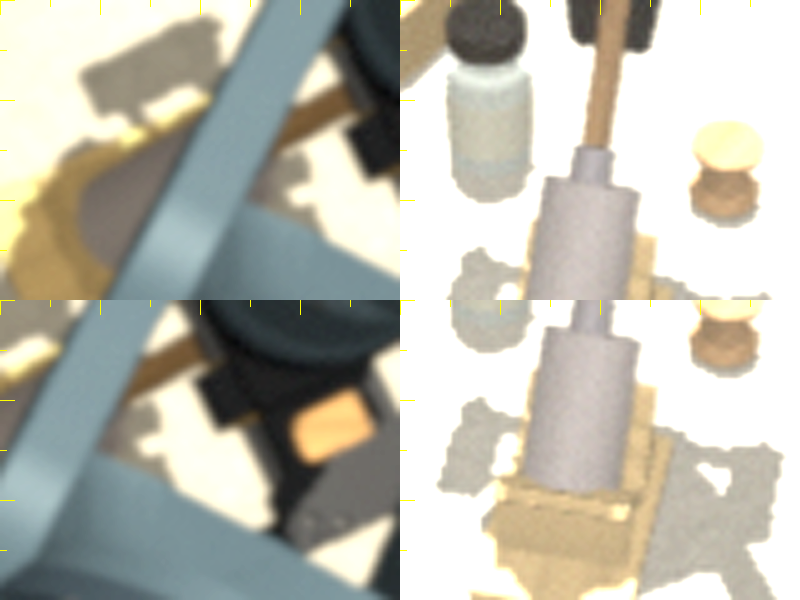

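The side view shows the rim across the ferrule, so the bristles are inside. I'll go 6 mm further for margin, hold, then draw back out until only 20 mm is inside.

jog_arm(rows=[[-1,[0.2,0,0.22],0],[-1,[0.4,0,0.45],0],[-1,[0.4,0,0.45],0],[-1,[0.4,0,0.45],0],[-1,[0.4,0,0.45],0],[-1,[0,0,0],0],[-1,[-0.4,0,-0.45],0],[-1,[-0.8,0,-0.9],0],[-1,[-1.3,0,-1.45],0],[-1,[-1.88,0,-2.11],0],[-1,[-1.5,0,-2.4],0],[-1,[-1.2,0,-2.7],0]])

```text
time: 11.95
ee_pos: [0.6511, -0.2482, 0.1801]
tool_rot: [180.0, 0.0, 114.1]
ft_force: [-0.3, -0.5, -0.5]
width: 0.173
grip_force: 20.0
```

```bash
python3 go.py .6215 -.184 .105
```

```text
11.95 [ 0.6511 -0.2482  0.1801] [179.99   0.   114.1 ] F [-0.3  -0.46 -0.51] w 0.173 19.998794523999095
[ 7.07 -0.08  7.51]
```

Now I'll use a light grip and swing the brush upright against the tin's high rim.

jog_arm(rows=[[-1,[0,0,0],0],[-1,[0.13,0,-0.11],0],[-1,[0.55,0,-0.52],0],[-1,[1.03,0,-0.96],0],[-1,[1.43,0,-1.29],0],[-1,[1.83,0,-1.6],0],[-1,[2.26,0,-1.89],0],[-1,[2.69,0,-2.16],0],[-1,[3.14,0,-2.42],0],[-1,[3.59,0,-2.65],0],[-1,[4.06,0,-2.87],0],[-1,[4.53,0,-3.06],0]], squeeze=5)

```text
time: 13.15
ee_pos: [0.6325, -0.2066, 0.2105]
tool_rot: [180.0, 0.0, 114.1]
ft_force: [0.8, -0.2, -0.7]
width: 0.18
grip_force: 5.0
```

jog_arm(rows=[[-1,[0.49,0,-0.17],0],[-1,[0.98,0,-0.32],0],[-1,[1.48,0,-0.45],0],[-1,[1.98,0,-0.56],0],[-1,[2.48,0,-0.64],0],[-1,[2.99,0,-0.71],0],[-1,[3.1,0,-0.71],0],[-1,[3.1,0,-0.71],0],[-1,[3.1,0,-0.71],0]])

```text
time: 14.05
ee_pos: [0.6199, -0.1786, 0.2173]
tool_rot: [-180.0, -0.0, 114.1]
ft_force: [-0.4, -0.6, -0.7]
width: 0.174
grip_force: 5.0
```

```bash
python3 go.py .6215 -.184 .105;  python3 - <<'E'
from bench import r
from crop import *
T=r.get_image("top");S=r.get_image("side");np.save("pics/s8.npy",S)
crops([(T,(280,145)),(S,(240,100)),(T,(320,155)),(S,(240,150))],"pics/c7.png")
E
```

```text
14.05 [ 0.6199 -0.1786  0.2173] [-1.8000e+02 -2.0000e-02  1.1412e+02] F [-0.42 -0.6  -0.72] w 0.174 5.000014164252207
[-0.56 -0.08 11.23]
```

View pics/c7.png

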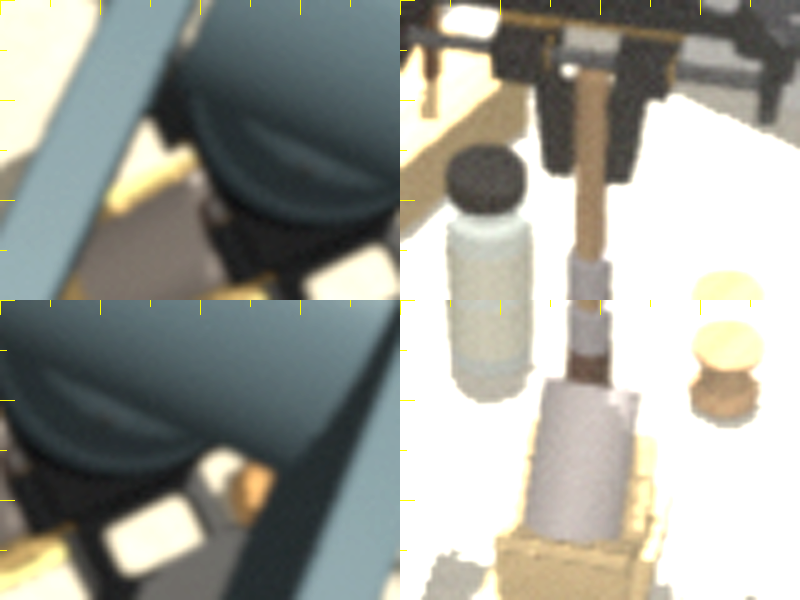

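The side view shows the brush parallel to the fingers. I'll check the junction pixels against a vertical brush.

```bash
python3 - <<'E'
from h import *
c=lambda X,Y,o:(o[0]+X/5-.4,o[1]+Y/5-.4)
G=np.array([.6199,-.1786,.236]);az=np.radians(114.1)
for th in(-5,0,5,10):
    t=np.radians(th);u=np.array([-np.sin(t)*np.cos(az),-np.sin(t)*np.sin(az),np.cos(t)])
    print(th,proj("side",np.array([G-u*d for d in(.072,.097)])).round(1).tolist())
print("meas",c(190,257,(240,100)),c(190,54,(240,150)))
E
```

```text
-5 [[277.9, 148.6], [278.0, 155.6]]
0 [[277.4, 150.4], [277.3, 158.0]]
5 [[276.9, 152.0], [276.6, 160.1]]
10 [[276.4, 153.4], [276.0, 162.1]]
meas (277.6, 151.0) (277.6, 160.4)
```

It leans at most a few degrees. I'll firm the grip, lift out, and travel towards the pad.

jog_arm(rows=[[-1,[0,0,0],0],[-1,[-0.2,0,-1],0],[-1,[-0.2,0,-3],0],[-1,[0,0,-6],0],[-1,[2.5,0.5,-7],0],[-1,[6.5,1.3,-7],0],[-1,[11,2.1,-7],0],[-1,[15.5,3,-7],0],[-1,[20,3.9,-7],0],[-1,[24.5,4.7,-7],0],[-1,[29,5.6,-7],0],[-1,[32,6.2,-7],0]], squeeze=20)

```text
time: 15.35
ee_pos: [0.545, 0.1414, 0.2885]
tool_rot: [179.9, -0.0, 114.2]
ft_force: [-0.4, 0.4, -0.7]
width: 0.175
grip_force: 20.0
```

jog_arm(rows=[[-1,[4,0.8,0],0],[-1,[8,1.6,0],0],[-1,[12,2.4,0],0],[-1,[15.5,3,2],0],[-1,[17.5,3.4,5],0],[-1,[17.5,3.4,8],0],[-1,[17.5,3.4,8],0],[-1,[17.5,3.4,8],0],[-1,[17.5,3.4,8],0]])

```text
time: 16.25
ee_pos: [0.5068, 0.3123, 0.2098]
tool_rot: [179.8, 0.0, 114.1]
ft_force: [0.6, -0.2, -1.2]
width: 0.17
grip_force: 20.0
```

```bash
python3 go.py .505 .312 .193;  python3 - <<'E'
from bench import r
from crop import *
T=r.get_image("top");S=r.get_image("side");np.save("pics/s9.npy",S)
crops([(T,(80,215)),(S,(135,300)),(T,(120,220)),(S,(135,345))],"pics/c8.png")
E
```

```text
16.25 [0.5068 0.3123 0.2098] [1.7981e+02 1.0000e-02 1.1407e+02] F [ 0.64 -0.19 -1.2 ] w 0.17 19.99994868412614
[ 0.04 -0.18  1.68]
```

View pics/c8.png

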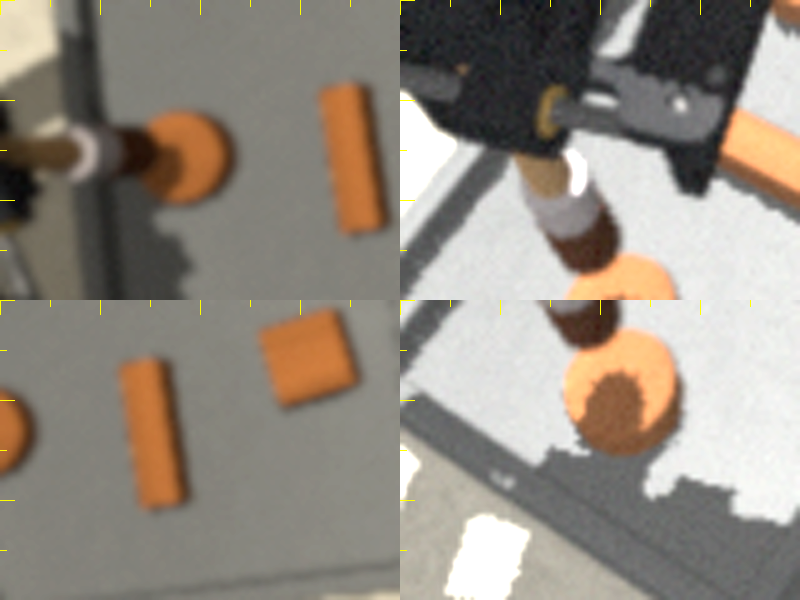

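The brush hangs over the round pad. In the side crop the tuft's lower arc runs through (567,260), (593,273) and (617,250). The other pads are well away. I'll fit the pad position and brush lean numerically.

```bash
python3 - <<'E'
from h import *
from scipy.optimize import minimize
a=np.linspace(0,2*np.pi,60);C=np.c_[np.cos(a),np.sin(a),0*a]
T=np.load("pics/top0.npy");S=np.load("pics/side0.npy")
for n,im,(x0,x1,y0,y1) in(("top",T,(100,135,230,262)),("side",S,(160,199,342,384))):
    m=np.zeros((420,560),np.uint8);s=im[y0:y1,x0:x1].astype(float);m[y0:y1,x0:x1]=(s[...,0]>1.5*s[...,2])&(s[...,0]>40)
    m=m.astype(bool)
    best=max(((lambda M:((M&m).sum()/(M|m).sum()))(cv2.fillConvexPoly(np.zeros((420,560),np.uint8),cv2.convexHull((proj(n,np.r_[C*.022+[x,y,.036],C*.022+[x,y,.012]])*16).round().astype(np.int32)),1,shift=4).astype(bool)),x,y) for x in np.arange(.495,.515,.001) for y in np.arange(.302,.322,.001))
    print(n,m.sum(),best)
G=np.array([.5068,.3123,.2285]);az=np.radians(114.1);x=np.array([np.cos(az),np.sin(az),0]);y=np.array([x[1],-x[0],0])
o=np.array([135,300])
for tx in(-4,0,4,8):
    t=np.radians(tx);u=-np.sin(t)*x+np.array([0,0,np.cos(t)]);v=np.cross(u,y)
    q=lambda d:(proj("side",np.array([G-u*d+.012*(np.cos(k)*y+np.sin(k)*v) for k in a]))-o+.4)*5
    e=q(.137);j=q(.097);print(tx,"tip low",e[e[:,1].argmax()].round(),"L",e[e[:,0].argmin()].round(),"R",e[e[:,0].argmax()].round(),"junc low",j[j[:,1].argmax()].round())
E
```

```text
top 305 (np.float64(0.8543417366946778), np.float64(0.505), np.float64(0.314))
side 459 (np.float64(0.8625235404896422), np.float64(0.506), np.float64(0.312))
-4 tip low [193. 259.] L [164. 230.] R [229. 221.] junc low [168. 227.]
0 tip low [183. 284.] L [154. 255.] R [220. 246.] junc low [160. 245.]
4 tip low [173. 309.] L [145. 283.] R [211. 272.] junc low [153. 262.]
8 tip low [163. 333.] L [134. 307.] R [202. 296.] junc low [145. 279.]
```

The brush is upright within about 2° and over the pad centre (0.5055, 0.3125). I'll lower it gently.

jog_arm(rows=[[-1,[0.1,-0.1,1],0],[-1,[0.1,-0.1,2],0],[-1,[0.1,-0.1,3],0],[-1,[0.1,-0.1,4],0],[-1,[0.1,-0.1,4.7],0],[-1,[0.1,-0.1,5.2],0],[-1,[0.1,-0.1,5.2],0],[-1,[0.1,-0.1,5.2],0]])

```text
time: 17.15
ee_pos: [0.5042, 0.313, 0.1556]
tool_rot: [180.0, 0.0, 114.1]
ft_force: [-0.3, -0.2, -0.8]
width: 0.174
grip_force: 20.0
```

jog_arm(rows=[[-1,[0,0,0.15],0],[-1,[0,0,0.3],0],[-1,[0,0,0.4],0],[-1,[0,0,0.5],0],[-1,[0,0,0.6],0],[-1,[0,0,0.6],0],[-1,[0,0,0.6],0]])

```text
time: 17.85
ee_pos: [0.5044, 0.313, 0.1498]
tool_rot: [179.9, 0.0, 114.1]
ft_force: [0.4, 0.9, 3.9]
width: 0.174
grip_force: 20.0
```

It touched with about 4 N, a gentle dab. I'll lift and go back over the pot.

jog_arm(rows=[[-1,[0,0,-0.5],0],[-1,[0,0,-2],0],[-1,[0,0,-5],0],[-1,[0,0,-8],0],[-1,[-2,-1.1,-10],0],[-1,[-5.5,-3.1,-11],0],[-1,[-9.5,-5.3,-11],0],[-1,[-13.5,-7.6,-11],0],[-1,[-17.5,-9.8,-11],0],[-1,[-21.5,-12.1,-11],0],[-1,[-25.5,-14.3,-11],0],[-1,[-29,-16.3,-11],0]])

```text
time: 19.05
ee_pos: [0.4729, -0.0202, 0.2601]
tool_rot: [-180.0, 0.0, 114.1]
ft_force: [-0.0, 0.3, -1.6]
width: 0.176
grip_force: 20.0
```

jog_arm(rows=[[-1,[-4,-2.2,0],0],[-1,[-8,-4.5,0],0],[-1,[-12,-6.7,0],0],[-1,[-16,-9,0],0],[-1,[-19.5,-10.9,0],0],[-1,[-21.5,-12,0],0],[-1,[-22.1,-12.4,0],0],[-1,[-22.1,-12.4,0],0],[-1,[-22.1,-12.4,0],0],[-1,[-22.1,-12.4,0],0]])

```text
time: 20.05
ee_pos: [0.4511, -0.2693, 0.2596]
tool_rot: [180.0, -0.0, 114.2]
ft_force: [-0.3, -1.0, -0.8]
width: 0.175
grip_force: 20.0
```

```bash
python3 go.py .4515 -.271 .18; python3 - <<'E'
from h import *
S=r.get_image("side");cv2.imwrite("pics/s10.png",S[:,:,::-1])
s=r.sense();G=s["ee_pos"]+[0,0,.0187];print(G)
# handle colour centroid vs vertical prediction along the brush (row by row, darker-than-table)
for d in(.03,.05,.07,.09,.12):
    u,v=proj("side",G-[0,0,d])[0];row=S[int(round(v)),int(u)-14:int(u)+15].astype(int).sum(1)
    print(d,u.round(1),v.round(1),row.tolist())
E
```

```text
20.05 [ 0.4511 -0.2693  0.2596] [ 1.7999e+02 -2.0000e-02  1.1422e+02] F [-0.31 -0.98 -0.8 ] w 0.175 20.000079832971096
[-0.17 -0.04  7.96]
[ 0.45117471 -0.26940297  0.27828588]
0.03 362.5 130.3 [130, 125, 127, 115, 126, 129, 121, 115, 118, 115, 130, 188, 218, 240, 239, 231, 233, 263, 411, 509, 539, 523, 465, 483, 524, 587, 617, 615, 618]
0.05 361.0 137.2 [134, 124, 139, 127, 132, 123, 124, 123, 118, 118, 129, 152, 201, 249, 252, 243, 235, 244, 369, 544, 611, 622, 628, 623, 627, 630, 629, 624, 622]
0.07 359.4 143.9 [138, 128, 138, 137, 141, 146, 139, 138, 141, 196, 312, 357, 322, 257, 252, 255, 230, 295, 489, 598, 622, 618, 615, 616, 615, 612, 623, 628, 622]
0.09 358.0 150.4 [139, 127, 131, 124, 131, 137, 141, 147, 139, 137, 188, 239, 253, 275, 272, 288, 281, 272, 280, 328, 498, 591, 603, 612, 622, 621, 612, 613, 613]
0.12 355.9 159.7 [146, 153, 155, 160, 146, 150, 150, 143, 147, 143, 156, 173, 161, 159, 164, 173, 166, 164, 175, 265, 489, 599, 616, 612, 609, 620, 619, 611, 623]
```

It's vertical over the pot. I'll lower it in.

jog_arm(rows=[[-1,[-0.1,0,2],0],[-1,[-0.1,0,5],0],[-1,[-0.1,0,7.5],0],[-1,[-0.1,0,9.5],0],[-1,[-0.1,0,11],0],[-1,[-0.1,0,12],0],[-1,[-0.1,0,12.6],0],[-1,[-0.1,0,13],0],[-1,[-0.1,0,13.2],0],[-1,[-0.1,0,13.3],0],[-1,[-0.1,0,13.3],0],[-1,[-0.1,0,13.3],0]])

```text
time: 21.3
ee_pos: [0.4515, -0.2719, 0.1268]
tool_rot: [180.0, 0.0, 114.1]
ft_force: [0.3, 0.1, -1.4]
width: 0.173
grip_force: 20.0
```

jog_arm(rows=[[-1,[0,0,0.1],0],[-1,[0,0,0.2],0],[-1,[0,0,0.2],0],[-1,[0,0,0.2],0]])

```text
time: 21.7
ee_pos: [0.4514, -0.2718, 0.1246]
tool_rot: [180.0, 0.0, 114.1]
ft_force: [-0.7, -0.7, 0.0]
width: 0.17
grip_force: 20.0
```

```bash
python3 go.py .4515 -.271 .125; python3 - <<'E'
from h import *
S=r.get_image("side").astype(int);G=r.sense()["ee_pos"]+[0,0,.0187]
for d in(.055,.065,.072,.08,.09,.097,.105,.115):
    u,v=proj("side",G-[0,0,d])[0];print(d,u.round(1),v.round(1),S[int(round(v)),int(round(u))].tolist(),S[int(round(v)),int(round(u))-9:int(round(u))+10].sum(1).tolist())
E
```

```text
21.7 [ 0.4514 -0.2718  0.1246] [1.7999e+02 2.0000e-02 1.1412e+02] F [-0.73 -0.66  0.04] w 0.17 20.000074384734035
[ 0.07  0.04 -0.04]
0.055 351.7 179.3 [105, 88, 70] [641, 648, 653, 647, 640, 543, 353, 272, 278, 263, 264, 321, 516, 632, 641, 639, 641, 640, 645]
0.065 351.0 182.0 [105, 89, 67] [659, 659, 647, 644, 588, 487, 406, 271, 256, 261, 260, 280, 474, 629, 648, 653, 648, 652, 649]
0.072 350.6 183.9 [106, 88, 69] [634, 618, 560, 510, 422, 327, 300, 272, 271, 263, 272, 396, 550, 614, 639, 651, 646, 645, 640]
0.08 350.1 186.0 [110, 106, 103] [478, 404, 357, 285, 243, 250, 268, 287, 316, 319, 307, 311, 328, 364, 427, 514, 594, 641, 646]
0.09 349.5 188.6 [98, 97, 96] [248, 215, 219, 214, 239, 252, 279, 288, 293, 291, 295, 282, 271, 234, 204, 215, 272, 379, 474]
0.097 349.1 190.4 [100, 95, 94] [309, 216, 220, 205, 211, 214, 258, 281, 287, 289, 289, 301, 275, 246, 217, 210, 196, 212, 305]
0.105 348.7 192.4 [99, 91, 89] [222, 214, 217, 218, 203, 172, 190, 250, 283, 279, 283, 268, 246, 210, 211, 190, 196, 195, 238]
0.115 348.1 194.9 [68, 53, 45] [197, 225, 232, 229, 213, 178, 163, 179, 165, 166, 162, 167, 159, 176, 205, 206, 195, 193, 201]
```

The brush touches the floor with about 1 N. I'll release, opening partway first, then rise.

jog_arm(rows=[[-0.5,[0,0,0],0],[-0.4,[0,0,0],0],[-0.2,[0,0,0],0],[0.2,[0,0,0],0],[0.6,[0,0,0],0],[1,[0,0,0],0],[1,[0,0,0],0],[1,[0,0,0],0],[1,[0,0,0],0],[1,[0,0,0],0]], squeeze=3)

```text
time: 22.75
ee_pos: [0.4513, -0.2717, 0.1244]
tool_rot: [-180.0, -0.0, 114.1]
ft_force: [0.4, -0.6, 0.2]
width: 0.99
grip_force: 0.0
```

jog_arm(rows=[[1,[0,0,-1],0],[1,[0,0,-2.5],0],[1,[0,0,-4.5],0],[1,[0,0,-7],0],[1,[0,0,-10],0],[1,[0,0,-13],0],[1,[0,0,-16],0],[1,[0,0,-17],0],[1,[0,0,-17],0],[1,[0,0,-17],0]])

```text
time: 23.75
ee_pos: [0.4509, -0.2713, 0.2932]
tool_rot: [-180.0, -0.1, 114.1]
ft_force: [0.4, 0.4, 0.2]
width: 0.997
grip_force: 0.0
```

```bash
python3 go.py .4515 -.271 .125; python3 - <<'E'
from h import *
S=r.get_image("side").astype(int)
for z in(.165,.15,.12,.09,.07,.05):
    u,v=proj("side",[.4514,-.2718,z])[0];u,v=int(round(u)),int(round(v));print(z,u,v,S[v,u].tolist(),S[v,u-9:u+10].sum(1).tolist())
u,v=proj("side",[.4514,-.2718,.181])[0];u=int(round(u));print("end exp",u,v,S[int(v)-8:int(v)+8,u].tolist())
E
```

```text
23.75 [ 0.4509 -0.2713  0.2932] [-1.7997e+02 -8.0000e-02  1.1412e+02] F [0.36 0.41 0.23] w 0.997 0.0
[-0.02  0.08 16.82]
0.165 357 157 [96, 81, 62] [140, 139, 132, 146, 144, 160, 212, 214, 238, 239, 250, 317, 483, 589, 601, 607, 606, 614, 597]
0.15 356 162 [98, 83, 66] [158, 148, 152, 149, 158, 186, 215, 228, 240, 247, 241, 318, 491, 588, 600, 598, 599, 594, 603]
0.12 354 170 [98, 83, 65] [613, 612, 610, 599, 596, 508, 322, 253, 247, 246, 248, 295, 482, 600, 617, 611, 611, 607, 609]
0.09 352 179 [100, 83, 62] [610, 605, 609, 610, 599, 511, 331, 254, 250, 245, 244, 312, 488, 592, 600, 592, 603, 605, 604]
0.07 351 184 [101, 86, 70] [599, 577, 531, 467, 418, 463, 452, 290, 261, 257, 265, 378, 502, 571, 610, 610, 614, 598, 598]
0.05 349 189 [97, 93, 91] [330, 252, 205, 207, 214, 227, 244, 268, 270, 281, 279, 280, 279, 262, 229, 208, 207, 258, 352]
end exp 358 152.12515751113983 [[51, 48, 48], [52, 49, 47], [61, 58, 54], [75, 74, 67], [91, 88, 82], [102, 94, 84], [170, 143, 113], [194, 158, 118], [204, 165, 121], [198, 160, 118], [142, 115, 86], [106, 88, 67], [103, 85, 69], [100, 84, 66], [101, 87, 67], [106, 92, 75]]
```

The brush stands upright: its handle end shows at the predicted pixel, and the gripper is clear. I'm handing it in.

```bash
python3 -c "
from bench import r
print(r.sign_off())"
```

```text
the job is handed in; nothing more can be done
None
```

The brush was dipped along the tin's slope, dabbed on the middle of the round pad at about 4 N, and stood back upright in its pot; I handed it in at about 24 s, with the verdict not shown.

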